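# Contact thermometer on the canister lid

## Robot

A 7-joint arm with a two-finger parallel gripper is mounted at the origin on the work surface. World frame = base frame: x ahead of the robot, y to its left, z up, the work surface at z = 0. Lengths are in m, angles in rad, forces in N, time in s.
With the tool pointing down it reaches from about 0.425 to 0.925 m from the base axis. Payload 6.8 kg.
Tool frame: the origin (TCP) lies midway between the tips of the shut fingers; the grasp point (between the pads) lies 19 mm behind it; y points along the fingers, z is the direction in which the jaws open and shut, and the axes are right-handed (so a half turn about y gives the same grasp; the last joint's range is limited). The gripper opens to 85 mm and grips with 20 to 120 N. Pads are 22 mm wide; open, the fingers measure 114 mm over their backs; the gripper's body (76 mm by 85 mm) begins 54 mm behind the grasp point. The pads swing forward as they close: fully open they stand 13 mm farther back than shut.
Start: joints at [1.174, 0.477, 0.022, 1.555, -0.011, 1.109, -0.083], TCP at [0.192, -0.647, 0.231] pointing down, gripper open.
Joint ranges: [-2.96, 2.96], [-0.34, 2.1], [-1.41, 1.46], [0.24, 2.44], [-1.37, 4.51], [0.17, 1.92], [-2.96, 2.96]. Speed limits (rad/s): [2.39, 2.39, 3.14, 3.14, 3.14, 3.14, 3.14].

## Interface

Orientations are given as a unit quaternion [w, x, y, z].
In Python, from station import bot gives the robot as it stands. The module is installed in compiled form; this text tells all that it offers.
- The arm moves only by the shell command python3 -m crank 'ROWS' [FORCE]. ROWS is JSON, a list of rows, each an object with "linear": the shift along the tool's x, y, z in m, a list of three; "dr": the turn, a rotation vector about the tool's x, y, z in degrees, a list of three; "hand": the gripper command: -1 is shut, 1 is fully open, values between are in proportion. A call has 1 to 10 rows; each row is the pose to reach, as a shift and turn from the pose commanded when the call began, along the tool's axes at that moment; what a row does not reach only later rows make up. A row lasts 1/12 s, in which the tool goes at most 41.7 mm and 7.16 degrees, less where a joint would pass 70% of its speed; a pose out of reach is approached as far as the arm can. A call with a gripper value outside its range is refused whole. The fingers move at their own pace and stop on an object; FORCE is the grip in N (left out, the last holds). Time passes only in rows, so rows that repeat a pose let the fingers close. It gives the time, the measured TCP pose, the force and the opening at its end, in the units of the state.
- bot.get_obs(): the state, without advancing time (a new reading comes with each control period).
- bot.read_camera(name): name is "side" or "top"; returns the picture (480x640x3 uint8, blue, green, red); there is no depth.
- bot.camera_params(name): a dict with "K" (3x3 intrinsics, pixels), "R" (3x3) and "t" (3): a world point X has camera coordinates R X + t. Camera axes: x right, y down, z forward; pixel columns grow to the right and rows downward; lengths in m; the calibration is good to about 2 mm. A picture is of the moment at which its call begins. camera_params takes no time and is no camera call.
- bot.hand_in(): hands the job in, once; it reports no verdict.
Trained networks look in the newest picture that a camera, given by its name, has taken for a name from the list of things; names that differ only in an ending like _2 or _b are one class to them, and where a whole thing is asked for, a point or a joint stands for the part that bears it (a point fixed in the world has none). Each returns a list of dicts, best first, with "score" (0 to 1); they miss things now and then, are a little off and sometimes report something else, mostly with a low value. They report only what shows in the picture. A call takes as long as a camera call.
- bot.search_frame(camera, target): "extent" ([left, top, right, bottom] in pixels, round what is visible of it).
- bot.cut_out(camera, target): "pixels" (480x640 bool, what is visible of it) and "extent" ([left, top, right, bottom] in pixels, round what is visible of it).
- bot.place_of(camera, target): "xy" ([column, row] in pixels: a listed point, or the origin of a listed thing).
The state is a dict: "t": time; "q": joint angles; "joint_vel": joint speeds; "joint_torque": joint torques, N m; "eef_pos": TCP position; "tool_rot": TCP orientation; "contact_force": force on the tool from outside, world axes, zero at the start; "torque": the same for the moment, N m; "gripper_width": opening from 0.0 (shut) to 1.0 (fully open).
Only numpy, scipy, OpenCV 4.12 (cv2) and the standard library are available. Lean on these libraries where they do the work, as an engineer would, in place of code of your own. Each camera call takes 0.05 s, during which the arm holds its last target. There are 200 camera calls.

## Task

Check whether the steel canister is cool enough for the fridge: first swing its hinged lid fully shut, then take the contact thermometer out of its leaning holder and set its spring foot inside the ring marked on the lid, with the thermometer upright and pressed lightly so that the foot is about half-way in. Finish while still holding it there, and leave the cups, plate and other things on the counter where they stand.

Things in the scene. Friction and masses are not known exactly. Their poses are not given: they have to be found in the camera images.
- canister: Stainless steel round canister, 120 mm diameter, rim 118 mm above the counter, fixed to the counter. Origin: centre of its underside on the counter; z up; its +x axis points from the centre to the lid's hinge.
- lid_hinge (a point): Middle of the horizontal hinge axis, 66 mm from the canister's centre on its +x side, 118 mm above the counter. The frame turns with the lid: the lid reaches from here along own -x to its far edge at 128 mm; own z is the normal of its upper face. Lid: steel disc, 124 mm diameter, 5 mm thick, underside at the hinge axis, black knob (20 mm diameter, 14 mm high) at its middle.
- lid_part (a joint): Opening angle of the lid in rad: 0 is shut flat on the rim, larger is more open (up to 1.9). The hinge is stiff: the lid stays where it is left, and about 1 N on its far edge moves it.
- mark (a point): Centre of the ring marked on the upper face of the lid: a thin dark flat ring, 21 mm inside and 25 mm outside diameter, 101 mm from the hinge, i.e. 35 mm from the knob on the side away from the hinge. Its z is the normal of the lid's upper face. With the lid shut it lies 123 mm above the counter.
- probe_grip (a point): Where to grip the contact thermometer (100 g): mid-section of its handle, 22 mm below the top. Handle: white plastic bar, 24 mm (own x) by 30 mm (own y) by 110 mm (own z, towards its top). Below it a steel stem and the spring foot, whose end, unpressed, is 142 mm from here along own -z. In the holder 80 mm of the handle shows; draw it out 125 mm along own z.
- probe_foot (a point): Centre of the flat end of the thermometer's spring foot, a steel pin of 8 mm diameter that projects 14 mm (when not pressed) from the stem (12 mm diameter, 40 mm long) under the handle.
- foot (a joint): How far the spring foot is pushed in, m: 0 is fully out, 0.012 is fully in. It needs about 1 N to begin to move, 3 N half-way and 5 N fully in.
- holder_base (a point): Grey plastic holder fixed to the counter: base plate 120 x 80 x 12 mm with a rectangular sleeve (34 x 40 mm outside, 90 mm long) that leans 0.35 rad (20 degrees) towards the holder's own -x, roughly to the robot; the thermometer leans with it. Point: on the base plate's upper face, where the sleeve's axis meets it.

How it is judged:
By the outcome, as a careful person would: the job done as asked, in the order asked, and still so for the second after the job is handed in, while the arm keeps its last pose, push and grip.
It also fails if it takes over 58 s, if anything falls off the work surface, if the arm or the gripper's body presses on something with over 40 N, if the wrist force passes 120 N, or if a joint passes its speed limit or range.

## Working session

There is one attempt and no reset: what is moved stays moved. The work goes in short steps, Python scripts to look and compute and a shell command to move; the robot and the scene stay as the last step left them, time stands still between calls to the robot, and variables do not carry over. Pictures are saved under pics/ and viewed, about 8 in all and at most 12, crops included, and the job is handed in when it is done.

```bash
mkdir -p pics; python3 - <<'E'
from station import bot
import cv2,numpy as np
print(bot.get_obs())
for c in("side","top"):
    im=bot.read_camera(c); cv2.imwrite(f"pics/{c}0.png",im)
    p=bot.camera_params(c); print(c,p)
    for n in("canister","lid_hinge","mark","probe_grip","probe_foot","holder_base"):
        print(n,[(np.round(d["xy"],1).tolist(),round(d["score"],2)) for d in bot.place_of(c,n)[:3]])
E
```

```text
{'t': 0.0, 'q': array([ 1.1739024 ,  0.47778152,  0.0223588 ,  1.55645456, -0.01149733,
        1.10931124, -0.08309482]), 'joint_vel': array([ 0.0011172 ,  0.00123171,  0.0003021 , -0.00144236, -0.00091289,
       -0.00074906, -0.00232634]), 'joint_torque': array([-9.08480924e-04, -5.96445501e+01,  1.60772312e+00, -2.81192994e+01,
        1.24822560e-02,  9.51316586e-03, -5.59647518e-06]), 'eef_pos': array([ 0.19204075, -0.64648303,  0.23033724]), 'tool_rot': array([ 0.10160955, -0.1018973 ,  0.7003764 , -0.69911754]), 'contact_force': array([-0.11251379, -0.25756702,  0.35241688]), 'torque': array([0.01945581, 0.01824117, 0.00717981]), 'gripper_width': 0.997638609830213}
side {'K': array([[563.856625  ,   0.        , 320.68546697],
       [  0.        , 563.856625  , 235.53932577],
       [  0.        ,   0.        ,   1.        ]]), 'R': array([[-0.95343488, -0.30110645, -0.01722881],
       [-0.19733097,  0.665998  , -0.7193797 ],
       [ 0.22808422, -0.68248192, -0.69440335]]), 't': array([0.52662241, 0.19607446, 0.84317267])}
canister [([310.0, 160.7], 0.67), ([339.7, 208.2], 0.64)]
lid_hinge [([312.2, 160.4], 0.61), ([299.8, 340.4], 0.44)]
mark [([356.5, 130.4], 0.56)]
probe_grip [([296.1, 342.4], 0.92)]
probe_foot [([343.0, 207.2], 0.67)]
holder_base [([258.8, 397.4], 0.6)]
top {'K': array([[529.57881889,   0.        , 319.97197657],
       [  0.        , 529.57881889, 235.24513227],
       [  0.        ,   0.        ,   1.        ]]), 'R': array([[ 0.01920997, -0.99977022, -0.00951263],
       [-0.98092456, -0.01700538, -0.19364353],
       [ 0.19343727,  0.01305106, -0.98102584]]), 't': array([-0.01047344,  0.56250751,  0.82252382])}
canister [([440.0, 240.2], 0.85)]
lid_hinge [([438.2, 186.1], 0.84)]
mark [([437.4, 186.5], 0.62), ([471.2, 227.3], 0.59)]
probe_grip [([167.4, 251.2], 0.76)]
probe_foot []
holder_base [([182.7, 234.1], 0.88)]
```

View pics/side0.png

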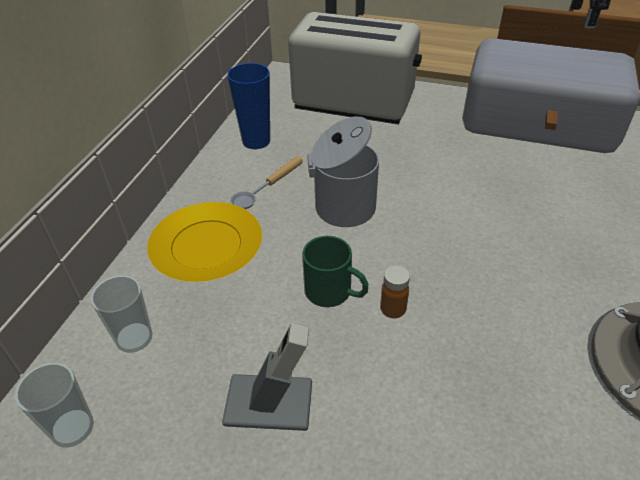

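View pics/top0.png

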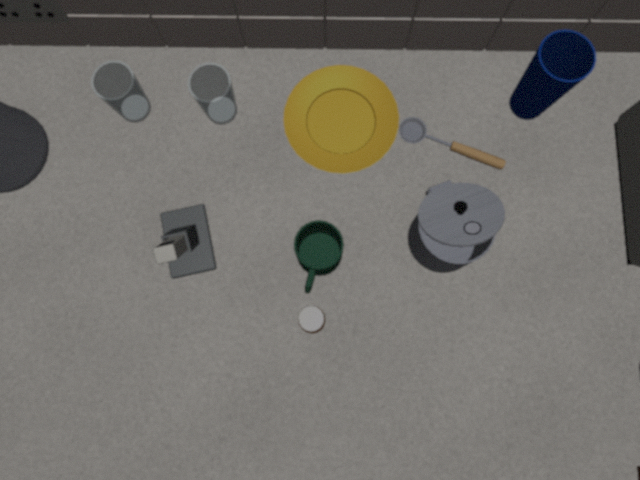

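The side view shows the canister at (346,185) with its lid half open, knob (337,138) and ring (357,132). The holder is at (268,400), with the thermometer top at (298,335). The top view has the knob at (460,208), ring (472,228), and holder plate corners near (161,212), (204,205), (215,269), (173,277). I'll zoom in to get accurate points.

```bash
python3 - <<'E'
import cv2,numpy as np
s=cv2.imread("pics/side0.png");t=cv2.imread("pics/top0.png")
f=lambda im,x,y:cv2.convertScaleAbs(cv2.resize(im[y:y+75,x:x+100],(400,300),interpolation=cv2.INTER_CUBIC),alpha=1.3)
g=lambda im,x,y:cv2.convertScaleAbs(cv2.resize(im[y:y+120,x:x+160],(400,300),interpolation=cv2.INTER_CUBIC),alpha=1.3)
a=np.vstack([np.hstack([g(s,290,110),g(s,190,315)]),np.hstack([f(t,410,175),f(t,140,202)])])
cv2.imwrite("pics/crop0.png",a)
E
```

```text
(no output)
```

View pics/crop0.png

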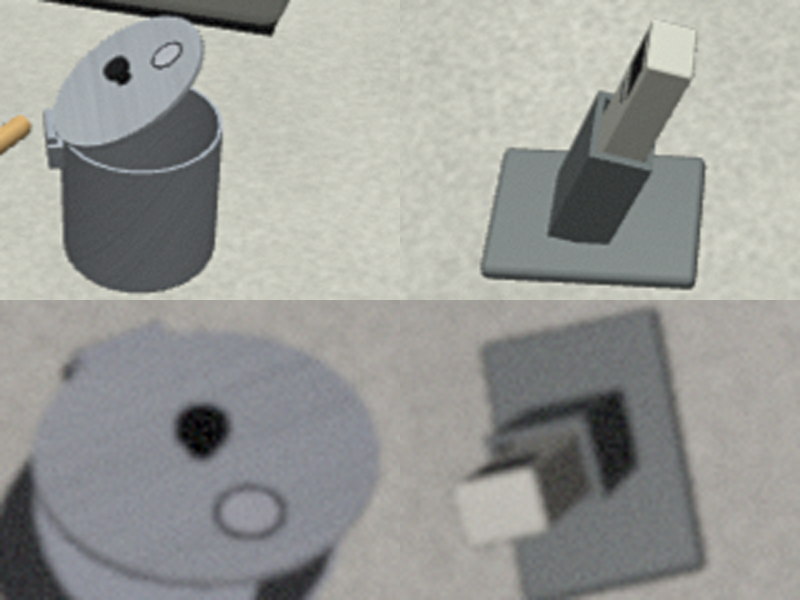

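```bash
cat > h.py <<'E'
import numpy as np
from scipy.optimize import least_squares
from scipy.spatial.transform import Rotation as R
from station import bot
P={c:bot.camera_params(c) for c in("side","top")}
def proj(c,X):
    p=P[c];x=np.atleast_2d(X)@np.array(p["R"]).T+p["t"];x=x@np.array(p["K"]).T
    return x[:,:2]/x[:,2:]
def Rz(a):return R.from_euler("z",a).as_matrix()
def lidpts(v):
    cx,cy,psi,a=v
    # lid rotates about own y through hinge; opening lifts far(-x) edge
    M=R.from_euler("y",a).as_matrix()
    L=np.array([[0,0,0],[-.066,0,.015],[-.101,0,.005]])@M.T
    L=L+[.066,0,.118]
    pts=np.vstack([L,[[0,0,0]]])
    return pts@Rz(psi).T+[cx,cy,0]
def holdpts(v):
    hx,hy,psi,ox,oy=v
    a=.35;ax=np.array([-np.sin(a),0,np.cos(a)]);xx=np.array([np.cos(a),0,np.sin(a)])
    top=.170*ax; yy=np.array([0,1,0])
    pl=[[ox+sx*.06,oy+sy*.04,0] for sx,sy in((1,1),(1,-1),(-1,-1),(-1,1))]
    tp=[top+sx*.012*xx+sy*.015*yy for sx,sy in((1,1),(1,-1),(-1,-1),(-1,1))]
    pts=np.vstack([pl,tp,[.148*ax],[[0,0,0]]])
    return pts@Rz(psi).T+[hx,hy,.012]
def tool():
    o=bot.get_obs();q=o["tool_rot"];return o,np.array(o["eef_pos"]),R.from_quat([q[1],q[2],q[3],q[0]]).as_matrix()
E
python3 - <<'E'
from h import *
np.set_printoptions(precision=4,suppress=True)
S=np.array([[312.2,160.4],[336.8,137.2],[356.8,132]]);T=np.array([[438.2,186.1],[460.8,208],[472.5,227.8],[440,240.2]])
w=np.array([.4,1,1,.3])[:,None]
best=None
for psi in np.arange(0,6.28,.5):
    r=least_squares(lambda v:np.r_[((proj("side",lidpts(v)[:3])-S)*w[:3]).ravel(),((proj("top",lidpts(v))-T)*w).ravel()],[.6,-.25,psi,.7])
    if best is None or r.cost<best.cost:best=r
print("lid",best.x,best.cost);print(best.fun.reshape(-1,2));print(lidpts(best.x))
np.save("lid.npy",best.x)
S=np.array([[223.6,423.5],[232,375],[312,378.2],[307.5,426],[289.2,343.8],[292,323.4],[308.4,327],[305.2,346.2]])
T=np.array([[160.5,213.5],[204,204.5],[215.8,268.5],[172.5,277],[154,247.8],[174.3,243.8],[177.8,258.8],[159.5,263.3]])
r=least_squares(lambda v:np.r_[(proj("side",holdpts(v)[:8])-S).ravel(),(proj("top",holdpts(v)[:8])-T).ravel()],[.6,.25,0,0,0])
print("hold",r.x,r.cost);print(np.c_[r.fun.reshape(2,8,2)[0],r.fun.reshape(2,8,2)[1]]);print(holdpts(r.x)[-2:])
print(proj("side",holdpts(r.x)[-2:]),proj("top",holdpts(r.x)[-2:]))
np.save("hold.npy",r.x)
o,p,M=tool();print(M)
E
```

```text
lid [ 0.5693 -0.2123  0.4088  0.5355] 1.5563889859940154
[[-0.9699  0.1093]
 [-0.3257  0.1303]
 [-0.5736 -0.5127]
 [ 0.5246  0.4117]
 [-0.3208  0.0981]
 [ 0.1663  0.8483]
 [ 0.3284 -0.1814]]
[[ 0.6299 -0.186   0.118 ]
 [ 0.5848 -0.2055  0.1646]
 [ 0.5525 -0.2195  0.1738]
 [ 0.5693 -0.2123  0.    ]]
hold [ 0.5647  0.2342  0.249  -0.0082 -0.0003] 49.75781800909283
[[-1.826  -0.9255 -2.1474 -0.0165]
 [-0.362  -2.7513 -1.0134 -1.1671]
 [ 0.4171 -2.6958  0.1332  0.6069]
 [ 0.9814  0.4856 -2.2849  2.716 ]
 [-1.2192 -3.4676 -2.3494  0.6708]
 [-1.6349 -3.11   -1.8964 -0.0955]
 [ 0.3273 -2.0165 -1.0168  1.0225]
 [ 1.7391 -1.1588 -3.3602  1.2874]]
[[0.5155 0.2216 0.151 ]
 [0.5647 0.2342 0.012 ]]
[[293.2721 342.2165]
 [262.8009 398.2392]] [[167.5711 251.4541]
 [185.8135 236.5334]]
[[-0.9586  0.0001  0.2848]
 [-0.2848 -0.     -0.9586]
 [-0.     -1.      0.0001]]
```

```bash
python3 - <<'E'
from h import *
np.set_printoptions(precision=4,suppress=True)
S=np.array([[223.6,423.5],[232,375],[312,378.2],[307.5,426],[289.2,343.8],[292,323.4],[308.4,327],[305.2,346.2],[296.1,342.4],[258.8,397.4]])
T=np.array([[160.5,213.5],[204,204.5],[215.8,268.5],[172.5,277],[154,247.8],[174.3,243.8],[177.8,258.8],[159.5,263.3],[167.4,251.2],[182.7,234.1]])
X=[]
for s,t in zip(S,T):
    r=least_squares(lambda X:np.r_[(proj("side",X)-s).ravel(),(proj("top",X)-t).ravel()],[.6,.2,.05]);print(r.x,r.cost);X.append(r.x)
E
```

```text
[0.6052 0.2833 0.006 ] 0.506931102208677
[0.6251 0.2079 0.0043] 0.032932004352259056
[0.5095 0.1796 0.0065] 0.18000982692393333
[0.4924 0.2533 0.0073] 0.8199902802129315
[0.516  0.2362 0.1677] 1.3289103848224106
[0.5225 0.2071 0.1689] 0.8717965250747556
[0.5023 0.2023 0.1629] 0.3145167561411853
[0.4967 0.2292 0.1605] 0.020705208619402688
[0.5136 0.2213 0.1517] 2.026299349673818
[0.5682 0.2381 0.0189] 0.09061995209443335
```

The fit puts the lid hinge at (0.630,-0.186), open about 0.54 rad. The grip point is near (0.515,0.2215,0.151). Next I move over the outer part of the lid with the fingers shut.

```bash
python3 -m crank '[{"linear":[-0.457,-0.03,-0.306],"dr":[0,0,0],"hand":-1},{"linear":[-0.457,-0.03,-0.306],"dr":[0,0,0],"hand":-1},{"linear":[-0.457,-0.03,-0.306],"dr":[0,0,0],"hand":-1},{"linear":[-0.457,-0.03,-0.306],"dr":[0,0,0],"hand":-1},{"linear":[-0.457,-0.03,-0.306],"dr":[0,0,0],"hand":-1},{"linear":[-0.457,-0.03,-0.306],"dr":[0,0,0],"hand":-1},{"linear":[-0.457,-0.03,-0.306],"dr":[0,0,0],"hand":-1},{"linear":[-0.457,-0.03,-0.306],"dr":[0,0,0],"hand":-1},{"linear":[-0.457,-0.03,-0.306],"dr":[0,0,0],"hand":-1},{"linear":[-0.457,-0.03,-0.306],"dr":[0,0,0],"hand":-1}]' 40; python3 - <<'E'
from h import *
o,p,M=tool();d=np.array([.5427,-.2238,.21])-p;print(o["t"],p,M.round(4),M.T@d,o["contact_force"])
E
```

```text
t: 1.53
eef_pos: [0.4587, -0.3251, 0.2545]
tool_rot: [-0.102, 0.101, -0.7, 0.7]
contact_force: [0.9, -0.2, 0.8]
gripper_width: 0.0
1.5333 [ 0.45869466 -0.32506407  0.25451425] [[-9.587e-01  6.000e-04  2.846e-01]
 [-2.846e-01 -5.000e-04 -9.587e-01]
 [-4.000e-04 -1.000e+00  7.000e-04]] [-0.10933159  0.04450757 -0.07320182] [ 0.93109913 -0.21163671  0.76858302]
```

```bash
python3 -m crank '[{"linear":[-0.109,0.02,-0.073],"dr":[0,0,0],"hand":-1},{"linear":[-0.109,0.02,-0.073],"dr":[0,0,0],"hand":-1},{"linear":[-0.109,0.02,-0.073],"dr":[0,0,0],"hand":-1},{"linear":[-0.109,0.02,-0.073],"dr":[0,0,0],"hand":-1},{"linear":[-0.109,0.045,-0.073],"dr":[0,0,0],"hand":-1},{"linear":[-0.109,0.065,-0.073],"dr":[0,0,0],"hand":-1},{"linear":[-0.109,0.08,-0.073],"dr":[0,0,0],"hand":-1},{"linear":[-0.109,0.095,-0.073],"dr":[0,0,0],"hand":-1},{"linear":[-0.109,0.11,-0.073],"dr":[0,0,0],"hand":-1},{"linear":[-0.109,0.12,-0.073],"dr":[0,0,0],"hand":-1}]'
```

```text
t: 2.37
eef_pos: [0.5408, -0.2258, 0.1327]
tool_rot: [0.101, -0.102, 0.7, -0.7]
contact_force: [-0.9, -0.1, 0.9]
gripper_width: -0.0
```

```bash
python3 -m crank '[{"linear":[0,0.005,0],"dr":[0,0,0],"hand":-1},{"linear":[0,0.01,0],"dr":[0,0,0],"hand":-1},{"linear":[0,0.012,0],"dr":[0,0,0],"hand":-1},{"linear":[0,0.012,0],"dr":[0,0,0],"hand":-1}]'
```

```text
t: 2.7
eef_pos: [0.5414, -0.2259, 0.1231]
tool_rot: [-0.102, 0.102, -0.7, 0.7]
contact_force: [-2.5, 1.2, 4.3]
gripper_width: 0.001
```

```bash
python3 -m crank '[{"linear":[0,0.002,0],"dr":[0,0,0],"hand":-1},{"linear":[0,0.002,0],"dr":[0,0,0],"hand":-1},{"linear":[0,0.002,0],"dr":[0,0,0],"hand":-1}]'; python3 -m crank '[{"linear":[0,-0.04,0],"dr":[0,0,0],"hand":-1},{"linear":[0,-0.08,0],"dr":[0,0,0],"hand":-1},{"linear":[0,-0.12,0],"dr":[0,0,0],"hand":-1},{"linear":[0,-0.15,0],"dr":[0,0,0],"hand":1},{"linear":[0,-0.15,0],"dr":[0,0,0],"hand":1}]'; python3 - <<'E'
from h import *
import cv2
np.set_printoptions(precision=4,suppress=True)
cv2.imwrite("pics/side1.png",bot.read_camera("side"))
g=np.array([.515,.2215,.151]);v=np.load("hold.npy")
a=.35;M2=Rz(.25);ax=M2@[-np.sin(a),0,np.cos(a)]
ty=-ax;tz=-M2@[0,1,0];tx=np.cross(ty,tz);G=np.c_[tx,ty,tz]
tcp=g+.019*ty   # grasp at grip
pre=tcp+.10*ax
o,p,M=tool()
print(o["t"],p,"pre",pre,"tcp",tcp,"lin",M.T@(pre-p),"dr",np.degrees(R.from_matrix(M.T@G).as_rotvec()),ax)
E
```

```text
t: 2.95
eef_pos: [0.5415, -0.226, 0.1227]
tool_rot: [-0.102, 0.101, -0.699, 0.7]
contact_force: [-8.3, 2.9, 18.0]
gripper_width: 0.002
t: 3.37
eef_pos: [0.5453, -0.2268, 0.2784]
tool_rot: [-0.106, 0.097, -0.698, 0.702]
contact_force: [0.3, 0.5, 1.0]
gripper_width: 0.27
3.4167 [ 0.5439 -0.2264  0.2749] pre [0.4881 0.2146 0.2271] tcp [0.5213 0.2231 0.1332] lin [-0.0717  0.046  -0.4389] dr [ 0.0892  2.2413 19.6125] [-0.3322 -0.0848  0.9394]
```

View pics/side1.png

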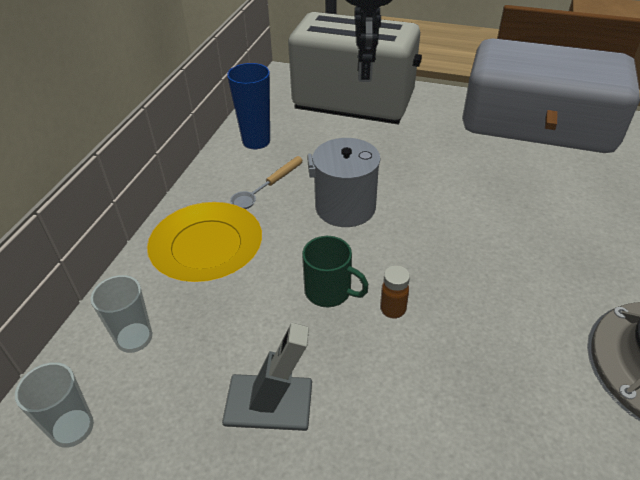

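The lid is flat on the rim, with the knob at (347,152) and the ring at (365,155). Next is the pre-grasp pose above the thermometer.

```bash
python3 -m crank '[{"linear":[-0.072,0.046,-0.439],"dr":[0,2.2,19.6],"hand":1},{"linear":[-0.072,0.046,-0.439],"dr":[0,2.2,19.6],"hand":1},{"linear":[-0.072,0.046,-0.439],"dr":[0,2.2,19.6],"hand":1},{"linear":[-0.072,0.046,-0.439],"dr":[0,2.2,19.6],"hand":1},{"linear":[-0.072,0.046,-0.439],"dr":[0,2.2,19.6],"hand":1},{"linear":[-0.072,0.046,-0.439],"dr":[0,2.2,19.6],"hand":1},{"linear":[-0.072,0.046,-0.439],"dr":[0,2.2,19.6],"hand":1},{"linear":[-0.072,0.046,-0.439],"dr":[0,2.2,19.6],"hand":1},{"linear":[-0.072,0.046,-0.439],"dr":[0,2.2,19.6],"hand":1},{"linear":[-0.072,0.046,-0.439],"dr":[0,2.2,19.6],"hand":1}]'; cat > g.py <<'E'
from h import *
np.set_printoptions(precision=4,suppress=True)
g=np.array([.515,.2215,.151]);a=.35;M2=Rz(.25);ax=M2@[-np.sin(a),0,np.cos(a)]
ty=-ax;tz=-M2@[0,1,0];tx=np.cross(ty,tz);G=np.c_[tx,ty,tz];tcp=g+.019*ty
if __name__=="__main__":
    o,p,M=tool()
    for n,t in(("pre",tcp+.1*ax),("tcp",tcp)):
        print(o["t"],p,n,M.T@(t-p),np.degrees(R.from_matrix(M.T@G).as_rotvec()),o["gripper_width"],o["q"])
E
python3 g.py
```

```text
t: 4.25
eef_pos: [0.4882, 0.187, 0.2266]
tool_rot: [0.206, 0.032, 0.709, -0.674]
contact_force: [1.1, 0.0, -0.7]
gripper_width: 1.001
4.25 [0.4882 0.187  0.2266] pre [-0.0065  0.0019 -0.0268] [ 0.3602 -0.0749  0.4482] 1.0013067145517736 [-0.011   0.1092 -0.5582  2.1381  0.2747  0.5978 -2.0811]
4.25 [0.4882 0.187  0.2266] tcp [-0.0072  0.1019 -0.0262] [ 0.3602 -0.0749  0.4482] 1.0013067145517736 [-0.011   0.1092 -0.5582  2.1381  0.2747  0.5978 -2.0811]
```

```bash
python3 -m crank '[{"linear":[-0.0065,0.002,-0.0268],"dr":[0.3,0,0.4],"hand":1},{"linear":[-0.0065,0.002,-0.0268],"dr":[0.3,0,0.4],"hand":1},{"linear":[-0.0065,0.03,-0.0268],"dr":[0.3,0,0.4],"hand":1},{"linear":[-0.0065,0.05,-0.0268],"dr":[0.3,0,0.4],"hand":1},{"linear":[-0.0065,0.05,-0.0268],"dr":[0.3,0,0.4],"hand":1}]'; python3 g.py;  python3 - <<'E'
from h import *
import cv2
s=bot.read_camera("side");t=bot.read_camera("top")
a=np.hstack([cv2.resize(s[230:430,190:390],(400,400),interpolation=2),cv2.resize(t[150:350,60:260],(400,400),interpolation=2)])
cv2.imwrite("pics/pre.png",a)
E
```

```text
t: 4.67
eef_pos: [0.5032, 0.2159, 0.1783]
tool_rot: [0.206, 0.033, 0.707, -0.676]
contact_force: [-0.4, -0.7, -0.2]
gripper_width: 0.997
4.6667 [0.5032 0.2159 0.1783] pre [-0.0023 -0.0509 -0.0025] [ 0.0181 -0.0508  0.4342] 0.9973507256738868 [-0.1149  0.2264 -0.5255  2.1392  0.4723  0.5283 -2.31  ]
4.6667 [0.5032 0.2159 0.1783] tcp [-0.0031  0.0491 -0.0025] [ 0.0181 -0.0508  0.4342] 0.9973507256738868 [-0.1149  0.2264 -0.5255  2.1392  0.4723  0.5283 -2.31  ]
```

View pics/pre.png

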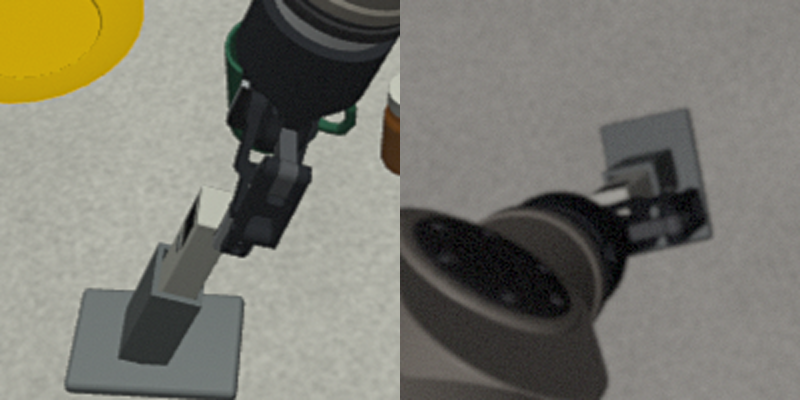

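```bash
python3 - <<'E'
from g import *
o,p,M=tool()
for z in(-.042,-.057,.042):
  for x in(-.011,.011):
    X=p+M@np.array([x,-.013,z]);s=proj("side",X)[0];print(z,x,s,"crop",(s-[190,230])*2, "top",(proj("top",X)[0]-[60,150])*[2,2]+[400,0])
h=holdpts(np.array([*( g+0),.25,0]))if 0 else None
top=g+.022*ax
for sx,sy in((1,1),(1,-1),(-1,-1),(-1,1)):
    X=top-sx*.012*tx*-1*-1+sy*.015*-tz; s=proj("side",X)[0];print("bar",sx,sy,(s-[190,230])*2)
E
```

```text
-0.042 -0.011 [293.6654 347.588 ] crop [207.3308 235.1759] top [539.7452 214.1346]
-0.042 0.011 [311.9423 352.0521] crop [243.8847 244.1041] top [548.4159 244.6157]
-0.057 -0.011 [292.4474 358.7675] crop [204.8948 257.535 ] top [518.2163 219.0817]
-0.057 0.011 [311.0416 363.2354] crop [242.0833 266.4707] top [526.9929 249.5626]
0.042 -0.011 [299.7966 291.3129] crop [219.5931 122.6258] top [659.7135 186.5675]
0.042 0.011 [316.4791 295.7213] crop [252.9582 131.4427] top [667.7965 217.0487]
bar 1 1 [196.9231 220.7278]
bar 1 -1 [201.6162 180.6386]
bar -1 -1 [238.3381 189.9977]
bar -1 1 [234.8366 230.1155]
```

```bash
python3 - <<'E'
from g import *
import cv2
o,p,M=tool()
s=bot.read_camera("side");k=8
a=cv2.convertScaleAbs(cv2.resize(s[290:365,265:365],(800,600),interpolation=2),alpha=1.6,beta=25)
for z in(-.042,.042):
  for x in(-.011,.011):
    q=((proj("side",p+M@np.array([x,-.013,z]))[0]-[265,290]+.5)*k).astype(int);cv2.circle(a,tuple(map(int,q)),5,(0,0,255),2)
cv2.imwrite("pics/z1.png",a)
E
```

```text
(no output)
```

View pics/z1.png

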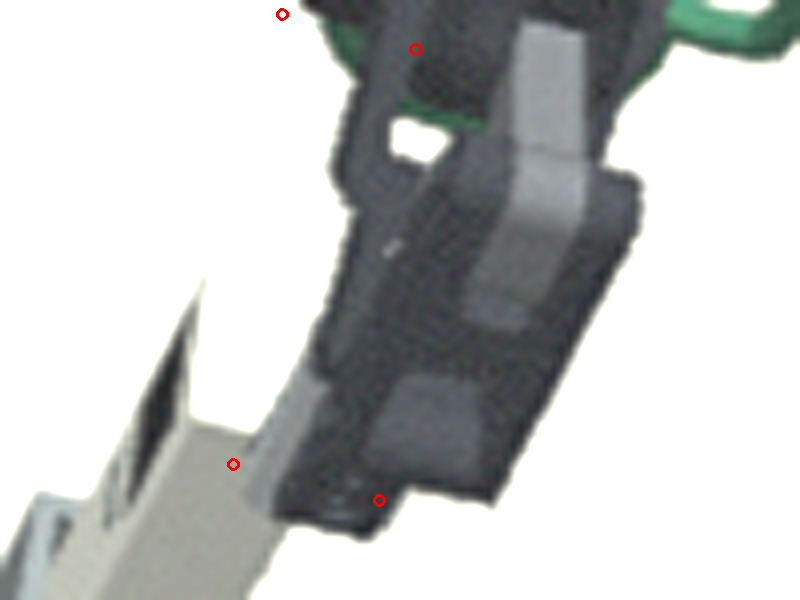

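```bash
python3 -m crank '[{"linear":[-0.002,0.015,-0.002],"dr":[0,0,0.4],"hand":1},{"linear":[-0.002,0.03,-0.002],"dr":[0,0,0.4],"hand":1},{"linear":[-0.002,0.045,-0.002],"dr":[0,0,0.4],"hand":1},{"linear":[-0.002,0.049,-0.002],"dr":[0,0,0.4],"hand":1},{"linear":[-0.002,0.049,-0.002],"dr":[0,0,0.4],"hand":1}]'; python3 g.py
```

```text
t: 5.23
eef_pos: [0.5222, 0.2237, 0.1372]
tool_rot: [0.21, 0.038, 0.707, -0.675]
contact_force: [-0.2, -1.0, 0.1]
gripper_width: 1.004
5.2333 [0.5222 0.2237 0.1372] pre [ 0.0018 -0.0966  0.0002] [ 0.0506 -0.0844 -0.3235] 1.0040995318321229 [-0.1891  0.3149 -0.4515  2.1441  0.6219  0.4455 -2.4505]
5.2333 [0.5222 0.2237 0.1372] tcp [0.0024 0.0034 0.0003] [ 0.0506 -0.0844 -0.3235] 1.0040995318321229 [-0.1891  0.3149 -0.4515  2.1441  0.6219  0.4455 -2.4505]
```

```bash
python3 -m crank '[{"linear":[0.0015,0.003,0],"dr":[0,0,-0.3],"hand":-1},{"linear":[0.0015,0.003,0],"dr":[0,0,-0.3],"hand":-1},{"linear":[0.0015,0.003,0],"dr":[0,0,-0.3],"hand":-1},{"linear":[0.0015,0.003,0],"dr":[0,0,-0.3],"hand":-1},{"linear":[0.0015,0.003,0],"dr":[0,0,-0.3],"hand":-1},{"linear":[0.0015,0.003,0],"dr":[0,0,-0.3],"hand":-1},{"linear":[0.0015,0.003,0],"dr":[0,0,-0.3],"hand":-1},{"linear":[0.0015,0.003,0],"dr":[0,0,-0.3],"hand":-1}]' 60; python3 g.py
```

```text
t: 5.9
eef_pos: [0.5221, 0.224, 0.1344]
tool_rot: [0.209, 0.036, 0.707, -0.675]
contact_force: [-2.7, -0.7, 6.3]
gripper_width: 0.343
5.9 [0.5221 0.224  0.1344] pre [ 0.0012 -0.0992  0.0006] [ 0.061  -0.0611 -0.0938] 0.3433076121429171 [-0.1906  0.3207 -0.4507  2.1433  0.6244  0.4451 -2.4527]
5.9 [0.5221 0.224  0.1344] tcp [0.0013 0.0008 0.0007] [ 0.061  -0.0611 -0.0938] 0.3433076121429171 [-0.1906  0.3207 -0.4507  2.1433  0.6244  0.4451 -2.4527]
```

```bash
python3 -m crank '[{"linear":[0,-0.01,0],"dr":[0,0,0],"hand":-1},{"linear":[0,-0.03,0],"dr":[0,0,0],"hand":-1},{"linear":[0,-0.05,0],"dr":[0,0,0],"hand":-1},{"linear":[0,-0.07,0],"dr":[0,0,0],"hand":-1},{"linear":[0,-0.09,0],"dr":[0,0,0],"hand":-1},{"linear":[0,-0.11,0],"dr":[0,0,0],"hand":-1},{"linear":[0,-0.13,0],"dr":[0,0,0],"hand":-1},{"linear":[0,-0.14,0],"dr":[0,0,0],"hand":-1},{"linear":[0,-0.14,0],"dr":[0,0,0],"hand":-1}]'; python3 - <<'E'
from g import *
import cv2
o,p,M=tool();print(o["t"],p,o["contact_force"],o["gripper_width"])
# upright: tool y=-z world, tool z in horizontal plane
tz2=M[:,2]*[1,1,0];tz2/=np.linalg.norm(tz2);ty2=np.array([0,0,-1.]);W=np.c_[np.cross(ty2,tz2),ty2,tz2]
print("dr upright",np.degrees(R.from_matrix(M.T@W).as_rotvec()))
print("lift .08",M.T@[0,0,.12])
s=bot.read_camera("side");cv2.imwrite("pics/out.png",s[120:460,160:480])
E
```

```text
t: 6.65
eef_pos: [0.4758, 0.2122, 0.2674]
tool_rot: [0.21, 0.037, 0.707, -0.675]
contact_force: [0.2, -0.4, -1.0]
gripper_width: 0.346
6.65 [0.4758 0.2122 0.2674] [ 0.2486 -0.3867 -0.9847] 0.3458127886067344
dr upright [  0.0806  -0.0144 -20.3153]
lift .08 [-0.0417 -0.1125 -0.0002]
```

View pics/out.png

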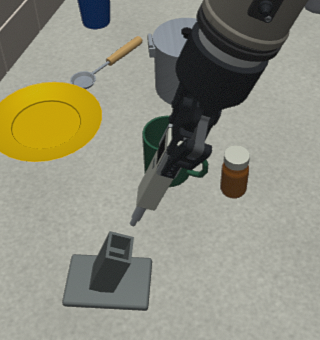

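```bash
python3 -m crank '[{"linear":[-0.0140,-0.0375,0],"dr":[0,0,0],"hand":-1},{"linear":[-0.028,-0.075,0],"dr":[0,0,-6.8],"hand":-1},{"linear":[-0.0365,-0.0985,0],"dr":[0,0,-13.6],"hand":-1},{"linear":[-0.0365,-0.0985,0],"dr":[0,0,-20.3],"hand":-1},{"linear":[-0.0365,-0.0985,0],"dr":[0,0,-20.3],"hand":-1}]'; python3 - <<'E'
from g import *
o,p,M=tool();print(o["t"],p,o["contact_force"],o["gripper_width"],o["q"]);print(M)
l=np.load("lid.npy").copy();l[3]=0;m=lidpts(l)[2]-[0,0,0];m[2]=.36;print(m,M.T@(m-p))
E
```

```text
t: 7.12
eef_pos: [0.4793, 0.2116, 0.3709]
tool_rot: [0.084, -0.089, 0.702, -0.701]
contact_force: [1.7, -0.2, -1.3]
gripper_width: 0.341
7.1167 [0.4793 0.2116 0.3709] [ 1.6742 -0.1735 -1.3133] 0.3413929628790236 [-0.0232  0.1699 -0.5799  1.6868  0.0909  1.319  -1.9442]
[[-0.9698 -0.0074  0.2439]
 [-0.2439  0.0007 -0.9698]
 [ 0.007  -1.     -0.0025]]
[ 0.5372 -0.2262  0.36  ] [0.0505 0.0101 0.4387]
```

```bash
python3 -m crank '[{"linear":[0.005,0,0.04],"dr":[0,0,0],"hand":-1},{"linear":[0.01,0,0.08],"dr":[0,0,0],"hand":-1},{"linear":[0.014,0,0.12],"dr":[0,0,0],"hand":-1},{"linear":[0.018,0,0.16],"dr":[0,0,0],"hand":-1},{"linear":[0.023,0,0.20],"dr":[0,0,0],"hand":-1},{"linear":[0.028,0,0.24],"dr":[0,0,0],"hand":-1},{"linear":[0.032,0,0.28],"dr":[0,0,0],"hand":-1},{"linear":[0.037,0,0.32],"dr":[0,0,0],"hand":-1},{"linear":[0.041,0,0.36],"dr":[0,0,0],"hand":-1},{"linear":[0.046,0,0.40],"dr":[0,0,0],"hand":-1}]';python3 -m crank '[{"linear":[0.003,0.04,0.02],"dr":[0,0,-0.4],"hand":-1},{"linear":[0.005,0.06,0.038],"dr":[0,0,-0.4],"hand":-1},{"linear":[0.005,0.07,0.038],"dr":[0,0,-0.4],"hand":-1},{"linear":[0.005,0.07,0.038],"dr":[0,0,-0.4],"hand":-1}]'; python3 - <<'E'
from g import *
import cv2
o,p,M=tool();print(o["t"],p,o["contact_force"],o["gripper_width"]);print(M)
s=bot.read_camera("side")
for n in("mark","probe_foot","probe_grip"):
  print(n,[(np.round(d["xy"],1).tolist(),round(d["score"],2)) for d in bot.place_of("side",n)[:3]])
t=bot.read_camera("top")
for n in("mark","probe_foot","probe_grip"):
  print(n,[(np.round(d["xy"],1).tolist(),round(d["score"],2)) for d in bot.place_of("top",n)[:3]])
l=np.load("lid.npy").copy();l[3]=0;m=lidpts(l);print(m[2],proj("side",m),proj("top",m))
print("pred foot",proj("side",p+M@[0,.123,0]),proj("top",p+M@[0,.123,0]))
a=cv2.convertScaleAbs(cv2.resize(s[60:210,280:420],(560,600),interpolation=2),alpha=1.5)
b=cv2.resize(t[150:300,410:470],(240,600),interpolation=2)
cv2.imwrite("pics/above.png",np.hstack([a,b]))
E
```

```text
t: 7.95
eef_pos: [0.5298, -0.1896, 0.3676]
tool_rot: [0.085, -0.09, 0.702, -0.701]
contact_force: [0.3, 0.8, -1.3]
gripper_width: 0.348
t: 8.28
eef_pos: [0.532, -0.226, 0.2945]
tool_rot: [0.08, -0.094, 0.703, -0.7]
contact_force: [-0.3, 0.8, -0.7]
gripper_width: 0.343
8.2833 [ 0.532  -0.226   0.2945] [-0.3227  0.8022 -0.6646] 0.3426199637147156
[[-0.9695 -0.019   0.2442]
 [-0.2443  0.0011 -0.9697]
 [ 0.0181 -0.9998 -0.0057]]
mark [([365.1, 153.4], 0.92)]
probe_foot [([374.1, 131.9], 0.49)]
probe_grip [([376.4, 57.1], 0.91)]
mark [([467.8, 248.2], 0.84)]
probe_foot []
probe_grip [([510.9, 219.3], 0.76)]
[ 0.5372 -0.2262  0.123 ] [[309.7754 160.6732]
 [345.6564 151.2426]
 [364.5006 154.3097]
 [344.7492 206.4657]] [[439.5114 187.1293]
 [460.0257 223.2437]
 [468.2608 245.5092]
 [441.0946 239.5952]]
pred foot [[369.6061 132.672 ]] [[477.265  244.7821]]
```

View pics/above.png

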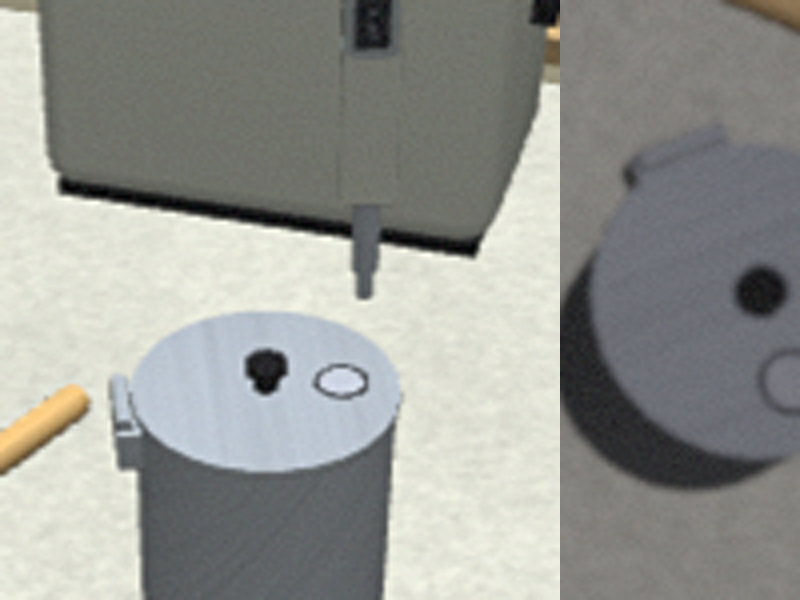

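```bash
python3 -m crank '[{"linear":[-0.003,0.012,0.001],"dr":[0,0,1.0],"hand":-1},{"linear":[-0.0058,0.024,0.0017],"dr":[-0.3,0,1.0],"hand":-1},{"linear":[-0.0058,0.024,0.0017],"dr":[-0.3,0,1.0],"hand":-1},{"linear":[-0.0058,0.024,0.0017],"dr":[-0.3,0,1.0],"hand":-1}]'; python3 - <<'E'
from g import *
import cv2
o,p,M=tool();print(o["t"],p,o["contact_force"]);print(M)
s=bot.read_camera("side");d=bot.cut_out("side","probe_grip")
for x in d[:1]:
    m=x["pixels"];print(x["score"],x["extent"])
    ys=np.where(m.any(1))[0]
    for y in ys[::4]:
        xs=np.where(m[y])[0];print(y,xs.min(),xs.max(),end="; ")
print()
for h in(.0,-.019+.04,.088-.019,.123):
    X=p+M@[0,h,0];Y=p+[0,0,-h];print(h,proj("side",X),proj("side",Y))
t=bot.read_camera("top")
a=cv2.convertScaleAbs(cv2.resize(s[60:210,300:420],(480,600),interpolation=2),alpha=1.5)
b=cv2.convertScaleAbs(cv2.resize(t[190:290,440:490],(300,600),interpolation=2),alpha=1.5)
cv2.imwrite("pics/above2.png",np.hstack([a,b]))
E
```

```text
t: 9.02
eef_pos: [0.5395, -0.2252, 0.2749]
tool_rot: [0.089, -0.087, 0.705, -0.699]
contact_force: [0.3, 0.2, -1.3]
gripper_width: 0.345
9.0167 [ 0.5395 -0.2252  0.2749] [ 0.3059  0.2071 -1.2536]
[[-0.969   0.0029  0.2469]
 [-0.2468  0.0089 -0.969 ]
 [-0.005  -1.     -0.0079]]
0.57 [360.5, 83.5, 375.0, 143.2]
85 361 364; 89 360 374; 93 360 374; 97 360 373; 101 360 373; 105 359 373; 109 359 373; 113 359 372; 117 359 372; 121 361 369; 125 362 368; 129 362 368; 133 362 368; 137 362 367; 141 363 366; 
0.0 [[366.4202  78.8602]] [[366.4202  78.8602]]
0.021 [[365.8668  90.3578]] [[365.9296  90.3086]]
0.06899999999999999 [[364.6636 115.3589]] [[364.8633 115.1929]]
0.123 [[363.4038 141.5354]] [[363.7474 141.2331]]
```

View pics/above2.png

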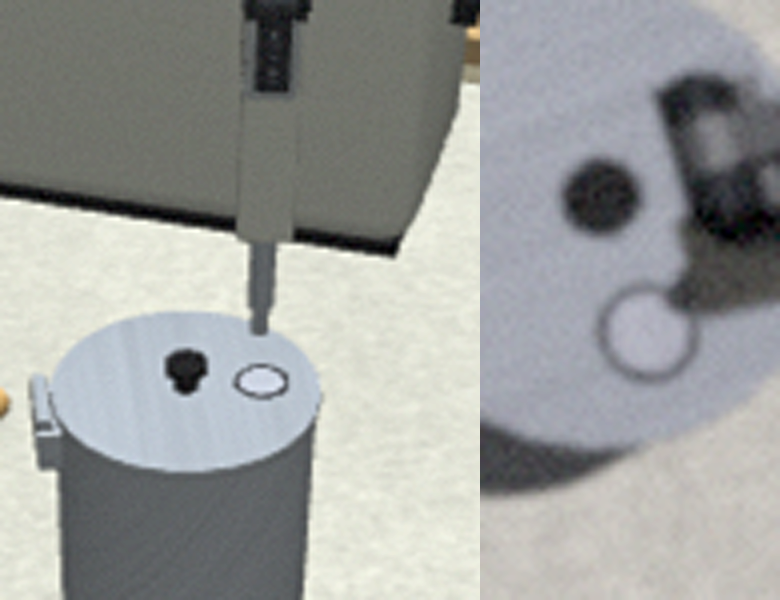

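```bash
python3 - <<'E'
from g import *
o,p,M=tool()
for x in(.012,-.012):
  X=p+M@[x,.069,-.015];print(proj("top",X)[0], (proj("top",X)[0]-[440,190]+.5)*6+[480,0])
W=M.copy()
tg=np.array([.538,-.226,.257]);print(M.T@(tg-p),o["eef_pos"])
E
```

```text
[475.5292 243.1509] [696.1751 321.9054]
[470.5669 226.2823] [666.4017 220.6941]
[0.0025 0.0192 0.0001] [ 0.5403 -0.2255  0.2762]
```

```bash
python3 -m crank '[{"linear":[0.0015,0.01,0],"dr":[0.45,0,-0.3],"hand":-1},{"linear":[0.0025,0.02,0],"dr":[0.45,0,-0.3],"hand":-1},{"linear":[0.0025,0.022,0],"dr":[0.45,0,-0.3],"hand":-1},{"linear":[0.0025,0.022,0],"dr":[0.45,0,-0.3],"hand":-1},{"linear":[0.0025,0.022,0],"dr":[0.45,0,-0.3],"hand":-1},{"linear":[0.0025,0.022,0],"dr":[0.45,0,-0.3],"hand":-1}]'; python3 - <<'E'
from g import *
import cv2
o,p,M=tool();print(o["t"],p,o["contact_force"]);print(M)
s=bot.read_camera("side");t=bot.read_camera("top");o,p,M=tool();print(p)
a=cv2.convertScaleAbs(cv2.resize(s[115:175,330:390],(400,400),interpolation=2),alpha=1.5)
b=cv2.convertScaleAbs(cv2.resize(t[215:265,445:495],(400,400),interpolation=2),alpha=1.8,beta=10)
for h in(.123,.069):print(h,(proj("side",p+M@[0,h,0])[0]-[330,115]+.5)*400/60,(proj("top",p+M@[0,h,0])[0]-[445,215]+.5)*8+[400,0])
for x in(.012,-.012):print((proj("top",p+M@[x,.069,-.015])[0]-[445,215]+.5)*8+[400,0])
r=[.5372,-.2262,.123];print("ring",(proj("side",r)[0]-[330,115]+.5)*400/60,(proj("top",r)[0]-[445,215]+.5)*8+[400,0])
cv2.imwrite("pics/near.png",np.hstack([a,b]))
E
```

```text
t: 9.67
eef_pos: [0.5378, -0.2259, 0.2538]
tool_rot: [-0.089, 0.087, -0.701, 0.702]
contact_force: [1.0, -0.8, -1.2]
gripper_width: 0.34
9.6667 [ 0.5378 -0.2259  0.2538] [ 0.9601 -0.7746 -1.1884]
[[-0.9691  0.0022  0.2467]
 [-0.2467 -0.0007 -0.9691]
 [-0.002  -1.      0.0012]]
[ 0.5379 -0.226   0.254 ]
0.123 [230.7827 240.9868] [600.7522 235.3552]
0.069 [238.6672  72.521 ] [683.0288 181.3827]
[619.8158 266.5278]
[581.2525 135.3525]
ring [233.4407 265.3635] [590.2146 248.197 ]
```

View pics/near.png

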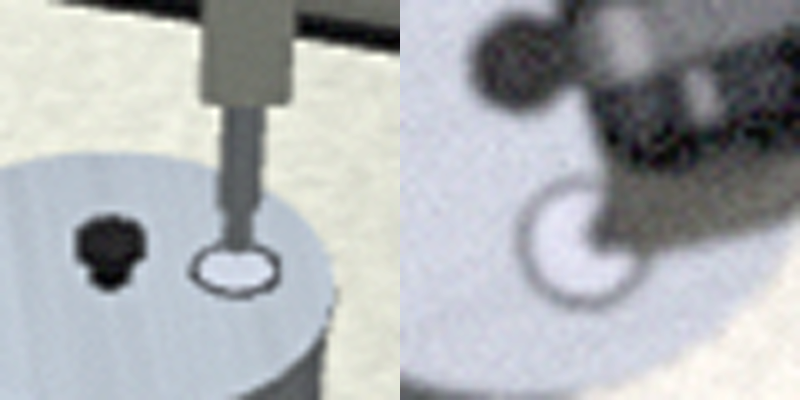

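The ring centre is at (236,270) in the side crop and (585,245) in the top crop. The foot hangs over it at (237,248) in the side crop, and the top crop suggests it sits about 1 mm too far towards -y. I'll correct that and descend.

```bash
python3 -m crank '[{"linear":[0,0,-0.0012],"dr":[0,0,0],"hand":-1},{"linear":[0,0.002,-0.0012],"dr":[0,0,0],"hand":-1},{"linear":[0,0.004,-0.0012],"dr":[0,0,0],"hand":-1},{"linear":[0,0.004,-0.0012],"dr":[0,0,0],"hand":-1},{"linear":[0,0.004,-0.0012],"dr":[0,0,0],"hand":-1}]'; for i in 1 2 3; do python3 -m crank '[{"linear":[0,0.001,0],"dr":[0,0,0],"hand":-1},{"linear":[0,0.002,0],"dr":[0,0,0],"hand":-1},{"linear":[0,0.002,0],"dr":[0,0,0],"hand":-1},{"linear":[0,0.002,0],"dr":[0,0,0],"hand":-1}]' | tr '\n' ' '; echo; done
```

```text
t: 10.18
eef_pos: [0.5372, -0.2247, 0.2494]
tool_rot: [-0.088, 0.087, -0.701, 0.702]
contact_force: [0.5, -0.6, -1.0]
gripper_width: 0.344
t: 10.52 eef_pos: [0.5374, -0.2247, 0.2477] tool_rot: [-0.089, 0.087, -0.701, 0.702] contact_force: [0.1, 0.7, -1.2] gripper_width: 0.342 
t: 10.85 eef_pos: [0.5375, -0.2247, 0.2458] tool_rot: [-0.089, 0.087, -0.701, 0.702] contact_force: [-1.1, 0.0, 1.3] gripper_width: 0.346 
t: 11.18 eef_pos: [0.5374, -0.2247, 0.2437] tool_rot: [-0.089, 0.087, -0.701, 0.702] contact_force: [0.3, -0.5, 1.7] gripper_width: 0.344
```

```bash
cat > f.py <<'E'
from g import *
F=[];Z=[]
for i in range(20):
    bot.read_camera("side");o,p,M=tool();F.append(o["contact_force"]);Z.append(p)
print(o["t"],np.mean(F,0),np.std(F,0)/4.4,np.mean(Z,0),M[:,1])
E
python3 f.py; for i in 1 2; do python3 -m crank '[{"linear":[0,0.001,0],"dr":[0,0,0],"hand":-1},{"linear":[0,0.0015,0],"dr":[0,0,0],"hand":-1},{"linear":[0,0.0015,0],"dr":[0,0,0],"hand":-1},{"linear":[0,0.0015,0],"dr":[0,0,0],"hand":-1}]' | tr '\n' ' '; echo; done; python3 f.py
```

```text
12.1833 [-0.0324  0.0554  1.4126] [0.1102 0.092  0.1094] [ 0.5374 -0.2247  0.2437] [ 0.002  -0.0007 -1.    ]
t: 12.52 eef_pos: [0.5374, -0.2247, 0.2421] tool_rot: [-0.089, 0.087, -0.701, 0.702] contact_force: [-0.8, 0.2, 1.7] gripper_width: 0.347 
t: 12.85 eef_pos: [0.5374, -0.2247, 0.2407] tool_rot: [-0.089, 0.087, -0.701, 0.702] contact_force: [0.4, -1.3, 2.6] gripper_width: 0.346 
13.85 [ 0.0513 -0.29    2.2716] [0.1146 0.0973 0.0889] [ 0.5374 -0.2247  0.2407] [ 0.0019 -0.0006 -1.    ]
```

```bash
python3 -m crank '[{"linear":[0,-0.0005,0],"dr":[0,0,0],"hand":-1},{"linear":[0,-0.0005,0],"dr":[0,0,0],"hand":-1},{"linear":[0,-0.0005,0],"dr":[0,0,0],"hand":-1}]'; python3 f.py; python3 - <<'E'
from g import *
import cv2
s=bot.read_camera("side");t=bot.read_camera("top")
a=cv2.convertScaleAbs(cv2.resize(s[115:175,330:390],(400,400),interpolation=2),alpha=1.5)
b=cv2.convertScaleAbs(cv2.resize(t[215:265,445:495],(400,400),interpolation=2),alpha=1.8,beta=10)
cv2.imwrite("pics/fin.png",np.vstack([np.hstack([a,b]),cv2.resize(s[100:250,0:600],(800,200))]))
E
```

```text
t: 14.1
eef_pos: [0.5374, -0.2248, 0.2412]
tool_rot: [-0.089, 0.087, -0.701, 0.702]
contact_force: [-0.7, 0.2, 2.6]
gripper_width: 0.347
15.1 [ 0.5634 -0.1004  2.0889] [0.1147 0.1123 0.1136] [ 0.5374 -0.2247  0.2411] [ 0.0019 -0.0007 -1.    ]
```

View pics/fin.png

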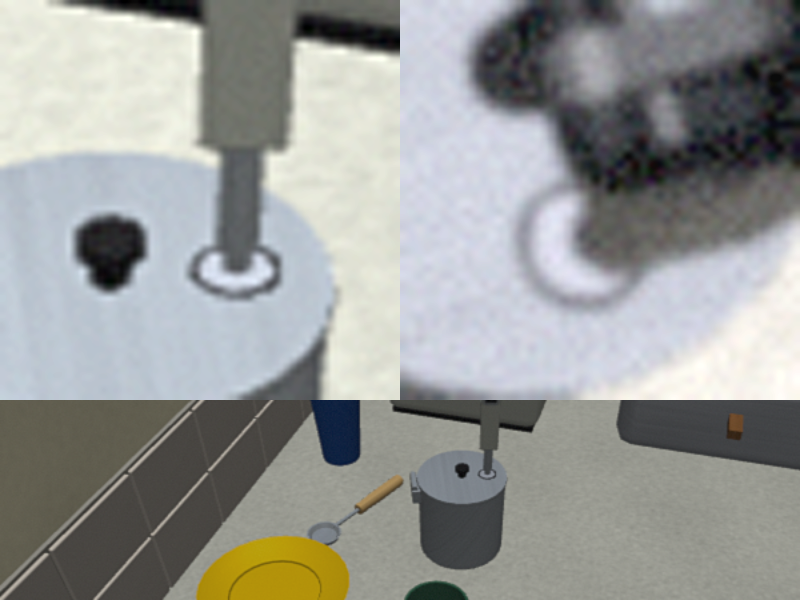

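```bash
python3 -m crank '[{"linear":[0,-0.0004,0],"dr":[0,0,0],"hand":-1},{"linear":[0,-0.0004,0],"dr":[0,0,0],"hand":-1},{"linear":[0,-0.0004,0],"dr":[0,0,0],"hand":-1}]'; python3 f.py; python3 -c "
from station import bot
print(bot.hand_in())"
```

```text
t: 15.45
eef_pos: [0.5374, -0.2247, 0.2416]
tool_rot: [-0.089, 0.087, -0.701, 0.702]
contact_force: [0.5, -0.4, 1.5]
gripper_width: 0.343
16.45 [ 0.2687 -0.3831  2.272 ] [0.1024 0.1031 0.0854] [ 0.5374 -0.2247  0.2415] [ 0.0019 -0.0006 -1.    ]
the job is handed in; nothing more can be done
None
```

I pushed the lid shut, drew the thermometer out of its holder and set its foot in the ring on the lid. I handed in at 16.5 s, still holding it there upright and pressed.

- **Lid:** I pressed it onto the rim with up to about 18 N. The side view showed it lying flat.
- **Upright:** the tool was tilted about 0.1° at the end. The handle looked parallel to the tool axis in the side view.
- **Press depth:** contact came at a TCP height of 0.246–0.248 m and the final height was 0.2415 m, so about 5–6 mm in. The force was about 3.3 N after removing the thermometer's weight, which suggests nearer 7 mm. I also measured about 7 mm in the last picture, taken 0.4 mm deeper. So it is roughly 5–7 mm in, against the 6 mm asked for.
- **Position in the ring:** the two views disagreed slightly. In the side view the foot was centred. The top view, partly hidden by the gripper, suggested it was 2–3 mm off centre. Both are inside the 6.5 mm margin.
- **Other things:** nothing in the pictures looked moved. The last picture did not show the glasses, bottle, holder or all of the mug, so I did not recheck those at the end.

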